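# Switch off the desk at the end of the day

## Robot

A 6-joint arm with a two-finger parallel gripper is mounted at the origin on the work surface; the furniture and walls round the work are solid. World frame = base frame: x ahead of the robot, y to its left, z up, the work surface at z = 0. Lengths are in m, angles in degrees, forces in N, time in s.
With the tool pointing down it reaches from about 0.35 to 0.775 m from the base axis. Payload 7.3 kg.
Tool frame: the origin (TCP) lies between the finger pads; the fingertips stand 17 mm ahead of it and the grasp point (between the pads) lies 2 mm behind it; x points along the fingers, y is the direction in which the jaws open and shut, and the axes are right-handed (so a half turn about x gives the same grasp; the last joint's range is limited). The gripper opens to 92 mm and grips with 3 to 60 N. Pads are 19 mm wide; open, the fingers measure 130 mm over their backs; the gripper's body (75 mm by 190 mm) begins 47 mm behind the grasp point.
Start: joints at [64.973, 19.595, 87.324, -0, 73.075, -8.365], TCP at [0.151, 0.503, 0.244] pointing down, gripper open.
Joint ranges: [-145.02, 145.02], [-44.19, 115.74], [2.07, 154.8], [-57.11, 237.11], [16.16, 152.29], [-177.93, 177.93]. Speed limits (degrees/s): [147.25, 147.25, 180, 180, 180, 180].

## Interface

Orientations are given as a 3x3 rotation matrix whose columns are the frame's x, y, z axes.
In Python, from workcell import manip, viewer, workorder gives the robot as it stands.
- The arm moves only by the tool carry_out, never from a script. Its argument "increments" is one flat list of numbers, 7 for each row, row after row: the closure, from 0 (fully open) to 1 (shut), then the shift along the world's x, y, z in cm, then the turn, a rotation vector about the world's x, y, z in rad. In form: [grip, tx, ty, tz, wx, wy, wz, grip, tx, ty, tz, wx, wy, wz, ...]. A call has 1 to 12 rows; each row shifts and turns the commanded pose from where the row before left it; what a row does not reach is not made up. A row lasts 1/12 s, in which the tool goes at most 41.7 mm and 7.16 degrees, less where a joint would pass 70% of its speed; a pose out of reach is approached as far as the arm can. A call with a gripper value outside its range is refused whole. The fingers move at their own pace and stop on an object; "grip_force" is the grip in N (left out, the last holds). Time passes only in rows, so rows that do not move let the fingers close. It gives the time, the measured TCP pose, the force and the opening at its end, in the units of the state.
- manip.get_state(): the state, without advancing time (a new reading comes with each control period).
- viewer.get_image(name): name is "side" or "top" or "wrist"; returns a dict with "color" (384x512x3 uint8, blue, green, red), "mtx" (3x3 intrinsics, pixels), "R" (3x3) and "t" (3): a world point X has camera coordinates R X + t; the wrist camera has in their place "mount" (4x4, takes a point from camera to tool coordinates, whose origin is the TCP and whose axes are the tool frame's). Camera axes: x right, y down, z forward; pixel columns grow to the right and rows downward; lengths in m; the calibration is good to about 2 mm. A picture is of the moment at which its call begins: read the wrist's pose just before it. There is no depth.
- workorder.close_job(): hands the job in, once; it reports no verdict.
The state is a dict: "time_s": time; "qpos": joint angles; "joint_vel": joint speeds; "tau": joint torques, N m; "eef_pos": TCP position; "orientation": TCP orientation; "contact_force": force on the tool from outside, world axes, zero at the start; "moment": the same for the moment, N m; "finger_gap": finger opening in m.
Only numpy, scipy, OpenCV 4.12 (cv2) and the standard library are available. Lean on these libraries where they do the work, as an engineer would, in place of code of your own. Each camera call takes 0.05 s, during which the arm holds its last target.

## Task

The four rocker switches in the black dock are all on. Shut the desk down for the night: with the fingertips, press the raised, white-dotted end fully down first on the blue switch (screen), then on the yellow (lamp) and last on the red (main supply), leaving the green one (network) on. Press the switches where they sit without lifting them out of the dock, leave the other things on the desk alone, and finish clear of everything.

Things in the scene. Friction and masses are not known exactly. Their poses are not given: they have to be found in the camera images.
- dock: fixed black charging dock, 88 (x) x 290 (y) x 22 mm, on the desk; origin at the centre of its underside, its x points away from the robot, y along the row of four bays. Bays are 68 mm apart along y (at y = -102, -34, 34, 102 mm), 10 mm deep with floors 12 mm above the desk; each holds one switch, in an unknown order of colours
- blue_switch: wireless switch, white base 56 x 46 x 20 mm with a blue rocker on top, 0.14 kg, standing loose in a bay with 1.5 mm play; origin at the centre of its underside (bay floor), axes as the dock's. The rocker is 52 (x) x 38 mm (y), a shallow V of two flat halves; its pivot runs along y above the middle of the switch, 24 mm above the underside
- blue_press (a point): centre of the top face of the blue rocker's near half (towards the dock's -x side, marked by a white dot), 19 mm from the pivot; moves with the rocker. About 45 mm above the desk while that half stands up (its outer edge 47 mm); 39 mm when pressed right down, the half then lying level
- blue_rocker (a joint): tilt of the blue rocker about its pivot: 0 = on (far half down, near half standing up), 0.32 rad = off (near half fully down and level). It is stiff and stays where it is left, with no spring; moving it by the near half's centre takes about 4 to 5 N, then it meets a firm stop
- yellow_switch: wireless switch, white base 56 x 46 x 20 mm with a yellow rocker on top, 0.14 kg, standing loose in a bay with 1.5 mm play; origin at the centre of its underside (bay floor), axes as the dock's. The rocker is 52 (x) x 38 mm (y), a shallow V of two flat halves; its pivot runs along y above the middle of the switch, 24 mm above the underside
- yellow_press (a point): centre of the top face of the yellow rocker's near half (towards the dock's -x side, marked by a white dot), 19 mm from the pivot; moves with the rocker. About 45 mm above the desk while that half stands up (its outer edge 47 mm); 39 mm when pressed right down, the half then lying level
- yellow_rocker (a joint): tilt of the yellow rocker about its pivot: 0 = on (far half down, near half standing up), 0.32 rad = off (near half fully down and level). It is stiff and stays where it is left, with no spring; moving it by the near half's centre takes about 4 to 5 N, then it meets a firm stop
- red_switch: wireless switch, white base 56 x 46 x 20 mm with a red rocker on top, 0.14 kg, standing loose in a bay with 1.5 mm play; origin at the centre of its underside (bay floor), axes as the dock's. The rocker is 52 (x) x 38 mm (y), a shallow V of two flat halves; its pivot runs along y above the middle of the switch, 24 mm above the underside
- red_press (a point): centre of the top face of the red rocker's near half (towards the dock's -x side, marked by a white dot), 19 mm from the pivot; moves with the rocker. About 45 mm above the desk while that half stands up (its outer edge 47 mm); 39 mm when pressed right down, the half then lying level
- red_rocker (a joint): tilt of the red rocker about its pivot: 0 = on (far half down, near half standing up), 0.32 rad = off (near half fully down and level). It is stiff and stays where it is left, with no spring; moving it by the near half's centre takes about 4 to 5 N, then it meets a firm stop
- green_switch: wireless switch, white base 56 x 46 x 20 mm with a green rocker on top, 0.14 kg, standing loose in a bay with 1.5 mm play; origin at the centre of its underside (bay floor), axes as the dock's. The rocker is 52 (x) x 38 mm (y), a shallow V of two flat halves; its pivot runs along y above the middle of the switch, 24 mm above the underside
- green_press (a point): centre of the top face of the green rocker's near half (towards the dock's -x side, marked by a white dot), 19 mm from the pivot; moves with the rocker. About 45 mm above the desk while that half stands up (its outer edge 47 mm); 39 mm when pressed right down, the half then lying level
- green_rocker (a joint): tilt of the green rocker about its pivot: 0 = on (far half down, near half standing up), 0.32 rad = off (near half fully down and level). It is stiff and stays where it is left, with no spring; moving it by the near half's centre takes about 4 to 5 N, then it meets a firm stop
- eraser: blue and white eraser, 21 x 52 x 12 mm, lying beside the dock; origin under its centre; to be left alone
- binder_clip: black binder clip, 32 x 31 x 43 mm, standing beside the dock; origin under its centre; to be left alone
- stapler: black stapler, 36 x 153 x 44 mm, standing to the right; origin under its centre; to be left alone
- mug: white mug, 84 x 123 x 91 mm, standing to the left; origin under its centre; to be left alone
Mind the look-alikes: they are no part of the job. There is more than one size of the yellow_switch; the job needs the middle-sized.

How it is judged (in metres and radians):
On the way, in this order (a step that is already met when the one before it is completed fails the run):
1. the blue rocker is pressed over to off (value of joint blue_rocker above 0.28 rad), for 0.2 s.
2. the yellow rocker is pressed over to off (value of joint yellow_rocker above 0.28 rad), for 0.2 s.
3. the red rocker is pressed over to off (value of joint red_rocker above 0.28 rad), for 0.2 s.
At the end, for the whole second after the job is handed in: Blue, yellow and red rockers are off (tilt over 0.28 of 0.32 rad), green is on (under 0.04); all four switches still sit in their bays at rest (within 8 mm of where they began, underside no more than 3 mm off the bay floor); eraser, clip, stapler and mug are within 20 mm of where they stood (value of joint each of blue_rocker, yellow_rocker, red_rocker above 0.28 rad and value of joint green_rocker below 0.04 rad and z of each of blue_switch, yellow_switch, red_switch, green_switch in the frame of dock below 0.015 m and distance of each of blue_switch, yellow_switch, red_switch, green_switch from where it was at the start of the episode below 0.008 m and linear speed of each of blue_switch, yellow_switch, red_switch, green_switch below 0.02 m/s and distance of each of eraser, binder_clip, stapler, mug from where it was at the start of the episode below 0.02 m); the robot touches nothing.
It fails at once if a switch was pressed with something other than the fingers (contact force between the arm and blue_switch above 3 N or contact force between the arm and yellow_switch above 3 N or contact force between the arm and red_switch above 3 N or contact force between the arm and green_switch above 3 N).
It fails at once if the green rocker was switched over (value of joint green_rocker above 0.16 rad).
It fails at once if yellow was switched off before blue, or red before yellow ((value of joint yellow_rocker above 0.16 rad and value of joint blue_rocker below 0.16 rad) or (value of joint red_rocker above 0.16 rad and value of joint yellow_rocker below 0.16 rad)).
It fails at once if a switch was lifted from its bay (z of any of blue_switch, yellow_switch, red_switch, green_switch in the frame of dock above 0.018 m).
It fails at once if another thing on the desk was shifted, tipped or lifted by more than 20 mm (distance of any of eraser, binder_clip, stapler, mug from where it was at the start of the episode above 0.02 m).
It also fails if it takes over 40 s, if anything falls off the work surface, if the arm or the gripper's body presses on something with over 40 N, if the wrist force passes 120 N, or if a joint passes its speed limit or range.

## Working session

There is one attempt and no reset: what is moved stays moved. The work goes in short steps, Python scripts to look and compute and a tool call to move; the robot and the scene stay as the last step left them, time stands still between calls to the robot, and variables do not carry over. Pictures are saved under pics/ and viewed, and the job is handed in when it is done.

Besides the shell and the picture viewer there is one more tool, called after "Request:" as name(argument=value, ...), one argument or row to a line, values as JSON. carry_out: Moves the arm, as the interface text tells. Its arguments: {"type":"object","properties":{"increments":{"type":"array"},"grip_force":{"type":"number"}},"required":["increments"]}

```bash
mkdir -p pics; python3 - <<'E'
from workcell import manip, viewer
import cv2
s=manip.get_state()
print(s['time_s'],s['eef_pos'],s['orientation'],s['contact_force'],s['finger_gap'])
for n in ['top','side']:
    im=viewer.get_image(n); cv2.imwrite(f'pics/{n}0.png',im['color']); print(n,im['mtx'],im['R'],im['t'])
E
```

```text
0.0 [0.15033654 0.50259372 0.24302936] [[-6.46455023e-04  2.86680716e-01  9.58025965e-01]
 [-1.47105479e-03  9.58024856e-01 -2.86681377e-01]
 [-9.99998709e-01 -1.59463530e-03 -1.97596938e-04]] [-0.51759932 -0.81281537 -0.39421798] 0.09210023970301397
top [[433.03195208   0.         254.27044592]
 [  0.         433.03195208 189.48746258]
 [  0.           0.           1.        ]] [[-0.02693618 -0.99962068 -0.00573879]
 [-0.99311243  0.02741477 -0.11391286]
 [ 0.11402698  0.00263089 -0.99347417]] [0.01055319 0.48210384 1.09597856]
side [[408.47613756   0.         255.61361228]
 [  0.         408.47613756 188.42435893]
 [  0.           0.           1.        ]] [[ 9.88318956e-01 -1.52398667e-01 -5.36032324e-04]
 [-9.13779474e-02 -5.89771917e-01 -8.02383422e-01]
 [ 1.21966027e-01  7.93059728e-01 -5.96808643e-01]] [-0.4666698   0.11275643  1.29890587]
```

View pics/top0.png

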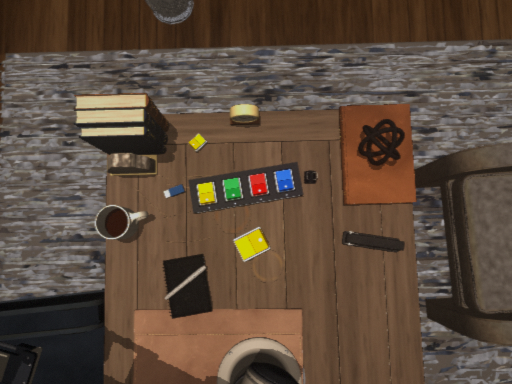

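View pics/side0.png

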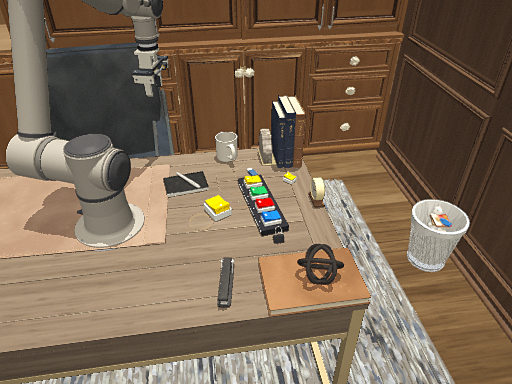

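The dock shows yellow, green, red and blue from left to right, around (206,193), (233,189), (259,184) and (285,180) in the top picture. The large yellow at (252,244) and the small one at (197,142) are decoys. Next I'll enlarge the dock.

```bash
python3 - <<'E'
import cv2
a=cv2.imread('pics/top0.png')[155:220,180:320]; cv2.imwrite('pics/topc.png',cv2.resize(a,None,fx=5.7,fy=5.7,interpolation=cv2.INTER_CUBIC))
E
```

```text
(no output)
```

View pics/topc.png

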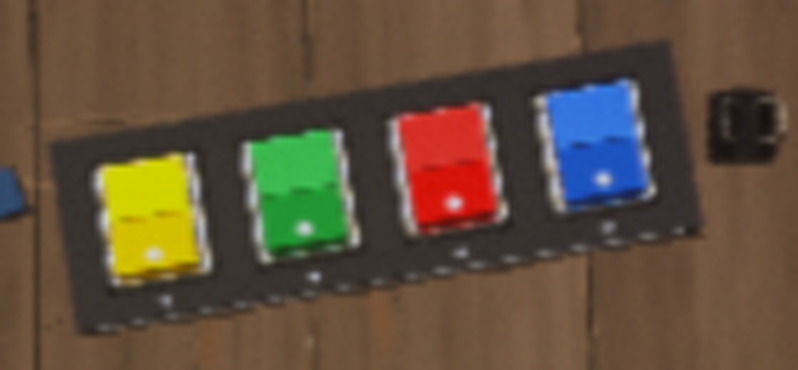

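```bash
cat > h.py <<'E'
from workcell import manip, viewer
import numpy as np, cv2
def ray(im,px,z):
    K=im['mtx'];R=np.array(im['R']);t=np.array(im['t'])
    d=R.T@np.linalg.inv(K)@np.array([px[0],px[1],1.]); c=-R.T@t
    return c+d*(z-c[2])/d[2]
E
python3 - <<'E'
from h import *
im=viewer.get_image('top')
f=lambda p:(180+(p[0]+.5)/5.7-.5,155+(p[1]+.5)/5.7-.5)
P={}
for n,p in dict(y=(153,254),g=(304,228),r=(454,202),b=(602,178)).items(): P[n]=ray(im,f(p),.0455);print(n,P[n])
v=P['y']-P['b'];print(np.linalg.norm(v)/3,np.degrees(np.arctan2(v[1],v[0])))
for p,z in [((52,143),.022),((668,42),.022),((700,232),.022),((85,330),.022)]: print('corner',ray(im,f(p),z))
C=[ray(im,f(p),.022) for p in [(52,143),(668,42),(700,232),(85,330)]]
c=np.mean(C,0);print(c); e=C[0]-C[1]; yh=e/np.linalg.norm(e); print(np.degrees(np.arctan2(yh[1],yh[0])),np.linalg.norm(e),np.linalg.norm(C[1]-C[2]))
xh=np.array([yh[1],-yh[0],0])
for n in P: print(n,(P[n]-c)@xh,(P[n]-c)@yh)
for n,p in dict(clip=(744,125),eraserR=(15,192)).items(): print(n,ray(im,f(p),.02))
E
```

```text
y [0.45874832 0.11988241 0.0455    ]
g [0.46857047 0.05213677 0.0455    ]
r [ 0.47842176 -0.01527701  0.0455    ]
b [ 0.48741213 -0.08187904  0.0455    ]
0.06792912517168644 98.08577697824877
corner [0.51342042 0.16821085 0.022     ]
corner [ 0.55249683 -0.11609922  0.022     ]
corner [ 0.46420755 -0.12734143  0.022     ]
corner [0.4271158  0.15401746 0.022     ]
[0.48931015 0.01969691 0.022     ]
97.82586773530551 0.28698289132535926 0.08900216018010604
y -0.016635647813592638 0.10341379744939683
g -0.01612941239220063 0.03496169900743476
r -0.015549127444175555 -0.033165595701378
b -0.01571121600923606 -0.1003714813249908
clip [ 0.51322812 -0.14971344  0.02      ]
eraserR [0.49148172 0.18572746 0.02      ]
```

Request:
carry_out(
  increments=[1, 2, -2, 0, 0, 0, 0.1075, 1, 2, -2, 0, 0, 0, 0.1075, 1, 2, -2, 0, 0, 0, 0.1075, 1, 2, -2, 0, 0, 0, 0.1075, 1, 2, -2, 0, 0, 0, 0, 1, 2, -2, 0, 0, 0, 0, 1, 2, -2, 0, 0, 0, 0, 1, 2, -2, 0, 0, 0, 0, 1, 2, -2, 0, 0, 0, 0, 1, 2, -2, 0, 0, 0, 0, 1, 2, -2, 0, 0, 0, 0, 1, 2, -2, 0, 0, 0, 0],
  grip_force=20,
)

```text
time_s: 1.15
eef_pos: [0.3912, 0.2618, 0.2436]
orientation: [[-0.0, -0.139, 0.99], [-0.0, 0.99, 0.139], [-1.0, 0.0, -0.0]]
contact_force: [0.5, 1.0, -0.5]
finger_gap: 0.0164
```

Request:
carry_out(
  increments=[1, 0.8, -3, -1, 0, 0, 0, 1, 0.8, -3, -1, 0, 0, 0, 1, 0.8, -3, -1, 0, 0, 0, 1, 0.8, -3, -1, 0, 0, 0, 1, 0.8, -3, -1, 0, 0, 0, 1, 0.8, -3, -1, 0, 0, 0, 1, 0.8, -3, -1, 0, 0, 0, 1, 0.8, -3, -1, 0, 0, 0, 1, 0.8, -3, -1, 0, 0, 0, 1, 0.8, -3, -1, 0, 0, 0, 1, 0.8, -3, -1, 0, 0, 0, 1, 0.8, -1.5, -1, 0, 0, 0],
)

```text
time_s: 2.15
eef_pos: [0.4868, -0.0851, 0.1231]
orientation: [[0.0, -0.137, 0.991], [-0.001, 0.991, 0.137], [-1.0, -0.001, 0.0]]
contact_force: [0.0, -0.1, 0.7]
finger_gap: 0.0004
```

Request:
carry_out(
  increments=[1, 0, 0, 0, 0, 0, 0, 1, 0, 0, 0, 0, 0, 0],
)

```text
time_s: 2.32
eef_pos: [0.486, -0.0824, 0.123]
orientation: [[-0.002, -0.137, 0.991], [0.001, 0.991, 0.137], [-1.0, 0.001, -0.002]]
contact_force: [-0.6, 0.4, -0.4]
finger_gap: 0.0005
```

```bash
python3 - <<'E'
from h import *
s=manip.get_state();print(s['time_s'],s['eef_pos'],s['orientation'],s['contact_force'],s['finger_gap'])
p=np.array(s['eef_pos']);R=np.array(s['orientation'])
im=viewer.get_image('wrist');cv2.imwrite('pics/w1.png',im['color']);M=np.array(im['mount']);K=im['mtx']
print(M)
np.savez('w1.npz',p=p,R=R,M=M,K=K)
im=viewer.get_image('top');cv2.imwrite('pics/t1.png',cv2.resize(im['color'][140:230,170:330],None,fx=5,fy=5))
E
```

```text
2.3167 [ 0.48603915 -0.0824101   0.12301049] [[-1.94069759e-03 -1.36831809e-01  9.90592393e-01]
 [ 9.58205338e-04  9.90593550e-01  1.36833846e-01]
 [-9.99997658e-01  1.21474403e-03 -1.79132954e-03]] [-0.58008524  0.43344025 -0.37079443] 0.000464213062837155
[[ 2.06350742e-04 -2.42604629e-01  9.70125225e-01 -1.41643917e-01]
 [ 9.99999892e-01 -3.53271868e-04 -3.01049909e-04  2.91061772e-05]
 [ 4.15754052e-04  9.70125182e-01  2.42604530e-01 -6.49358895e-02]
 [ 0.00000000e+00  0.00000000e+00  0.00000000e+00  1.00000000e+00]]
```

View pics/w1.png

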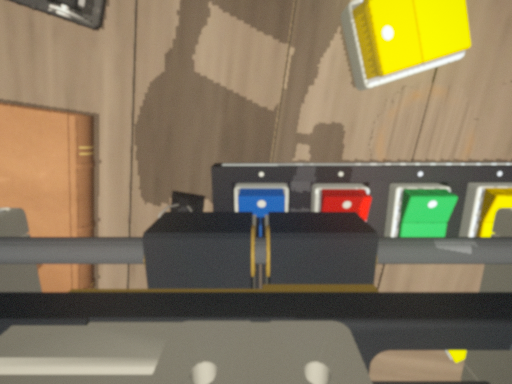

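The wrist view has the closed fingers centred on blue, with dots at blue (262,203), red (347,206) and green (432,204). I'll cross-check those positions.

```bash
python3 - <<'E'
from h import *
d=np.load('w1.npz')
for px in [(262,203),(347,206),(432,204)]:
    c=d['p']+d['R']@d['M'][:3,3]; v=d['R']@d['M'][:3,:3]@np.linalg.inv(d['K'])@np.array([*px,1.])
    print(c+v*(.0455-c[2])/v[2])
E
```

```text
[ 0.48611386 -0.0807684   0.0455    ]
[ 0.47935016 -0.01321679  0.0455    ]
[0.46849384 0.05356715 0.0455    ]
```

View pics/t1.png

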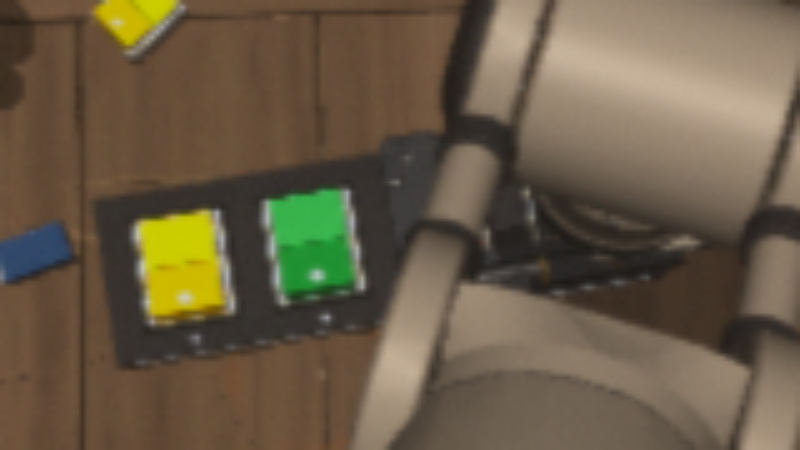

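Both cameras agree to within about 2 mm, so I'll press blue.

Request:
carry_out(
  increments=[1, -0.1, 0.1, -1.5, 0, 0, 0, 1, 0, 0, -1.5, 0, 0, 0, 1, 0, 0, -1.5, 0, 0, 0, 1, 0, 0, -0.7, 0, 0, 0, 1, 0, 0, -0.3, 0, 0, 0, 1, 0, 0, -0.2, 0, 0, 0, 1, 0, 0, -0.2, 0, 0, 0, 1, 0, 0, -0.2, 0, 0, 0, 1, 0, 0, -0.2, 0, 0, 0, 1, 0, 0, -0.2, 0, 0, 0, 1, 0, 0, -0.1, 0, 0, 0, 1, 0, 0, 0, 0, 0, 0],
)

```text
time_s: 3.42
eef_pos: [0.4852, -0.0811, 0.0576]
orientation: [[-0.001, -0.139, 0.99], [0.0, 0.99, 0.139], [-1.0, 0.0, -0.0]]
contact_force: [-2.3, 0.2, 2.4]
finger_gap: 0.0003
```

Request:
carry_out(
  increments=[1, 0, 0, -0.1, 0, 0, 0, 1, 0, 0, -0.1, 0, 0, 0, 1, 0, 0, 0, 0, 0, 0],
)

```text
time_s: 3.67
eef_pos: [0.4855, -0.0811, 0.0561]
orientation: [[0.0, -0.139, 0.99], [-0.0, 0.99, 0.139], [-1.0, -0.0, 0.0]]
contact_force: [-3.2, 0.2, 7.4]
finger_gap: 0.0009
```

Request:
carry_out(
  increments=[1, 0, 0, -0.1, 0, 0, 0, 1, 0, 0, -0.05, 0, 0, 0, 1, 0, 0, 0, 0, 0, 0, 1, 0, 0, 0, 0, 0, 0],
)

```text
time_s: 4.0
eef_pos: [0.4856, -0.0811, 0.0559]
orientation: [[0.001, -0.139, 0.99], [-0.0, 0.99, 0.139], [-1.0, -0.0, 0.001]]
contact_force: [-8.5, 0.5, 21.4]
finger_gap: 0.0004
```

Blue met its firm stop at 21 N with the tip at about 39 mm. I'll lift and move over yellow.

Request:
carry_out(
  increments=[1, 0, 0, 1, 0, 0, 0, 1, 0, 0, 2.5, 0, 0, 0, 1, 0, 0, 3, 0, 0, 0, 1, -0.4, 2.8, 0, 0, 0, 0, 1, -0.4, 2.8, 0, 0, 0, 0, 1, -0.4, 2.8, 0, 0, 0, 0, 1, -0.4, 2.8, 0, 0, 0, 0, 1, -0.4, 2.8, 0, 0, 0, 0, 1, -0.4, 2.8, 0, 0, 0, 0, 1, -0.4, 2.8, 0, 0, 0, 0, 1, 0, 0.5, 0, 0, 0, 0, 1, 0, 0, 0, 0, 0, 0],
)

```text
time_s: 5.0
eef_pos: [0.4577, 0.1216, 0.1193]
orientation: [[0.001, -0.142, 0.99], [0.0, 0.99, 0.142], [-1.0, 0.0, 0.001]]
contact_force: [-0.8, 0.5, 0.4]
finger_gap: 0.0004
```

Request:
carry_out(
  increments=[1, 0, 0, 0, 0, 0, 0],
)

```text
time_s: 5.08
eef_pos: [0.4579, 0.1199, 0.1192]
orientation: [[0.001, -0.14, 0.99], [-0.0, 0.99, 0.14], [-1.0, -0.0, 0.001]]
contact_force: [0.5, 0.8, -0.4]
finger_gap: 0.0006
```

```bash
python3 - <<'E'
from h import *
s=manip.get_state();print(s['time_s'],s['eef_pos'])
im=viewer.get_image('wrist');cv2.imwrite('pics/w2.png',im['color'])
np.savez('w2.npz',p=s['eef_pos'],R=s['orientation'],M=im['mount'],K=im['mtx'])
im=viewer.get_image('top');cv2.imwrite('pics/t2.png',cv2.resize(im['color'][140:230,170:330],None,fx=5,fy=5))
E
```

```text
5.0833 [0.45792523 0.11989071 0.11924922]
```

View pics/w2.png

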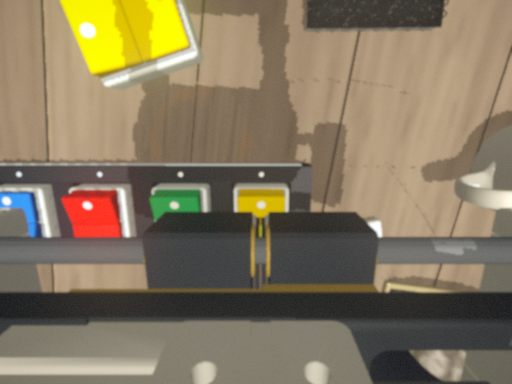

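View pics/t2.png

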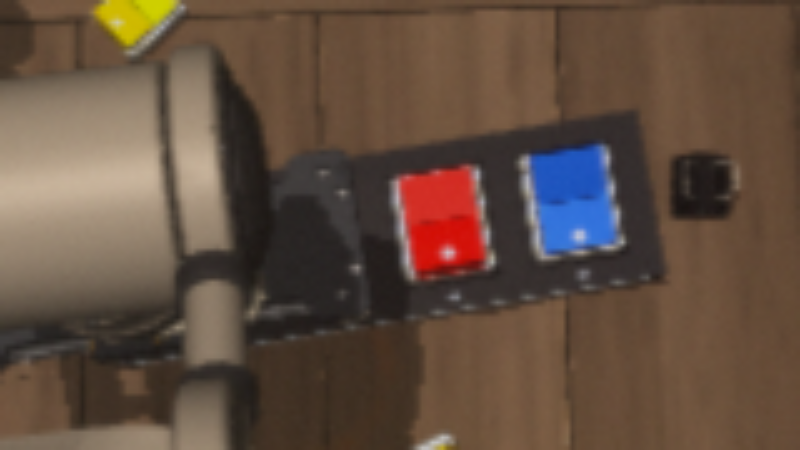

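Blue's shading has inverted, so it is off, and red is unchanged. The fingers are centred on yellow with its dot at (261,205). Next I'll press yellow.

Request:
carry_out(
  increments=[1, -0.15, 0.05, -1.5, 0, 0, 0, 1, 0, 0, -1.5, 0, 0, 0, 1, 0, 0, -1.3, 0, 0, 0, 1, 0, 0, -0.6, 0, 0, 0, 1, 0, 0, -0.2, 0, 0, 0, 1, 0, 0, -0.2, 0, 0, 0, 1, 0, 0, -0.2, 0, 0, 0, 1, 0, 0, -0.2, 0, 0, 0, 1, 0, 0, -0.2, 0, 0, 0, 1, 0, 0, -0.2, 0, 0, 0, 1, 0, 0, -0.2, 0, 0, 0, 1, 0, 0, -0.1, 0, 0, 0],
)

```text
time_s: 6.18
eef_pos: [0.4557, 0.1205, 0.0558]
orientation: [[-0.0, -0.139, 0.99], [0.0, 0.99, 0.139], [-1.0, 0.0, -0.0]]
contact_force: [-6.9, -0.9, 23.4]
finger_gap: 0.0002
```

Request:
carry_out(
  increments=[1, 0, 0, -0.1, 0, 0, 0, 1, 0, 0, 0, 0, 0, 0, 1, 0, 0, 0, 0, 0, 0, 1, 0, 0, 0, 0, 0, 0],
)

```text
time_s: 6.52
eef_pos: [0.4557, 0.1205, 0.0558]
orientation: [[0.0, -0.139, 0.99], [-0.0, 0.99, 0.139], [-1.0, -0.0, 0.0]]
contact_force: [-8.3, -2.1, 23.0]
finger_gap: 0.0005
```

Request:
carry_out(
  increments=[1, 0, 0, 1, 0, 0, 0, 1, 0, 0, 2.5, 0, 0, 0, 1, 0, 0, 3, 0, 0, 0, 1, 0.4, -2.7, 0, 0, 0, 0, 1, 0.4, -2.7, 0, 0, 0, 0, 1, 0.4, -2.7, 0, 0, 0, 0, 1, 0.4, -2.7, 0, 0, 0, 0, 1, 0.4, -2.7, 0, 0, 0, 0, 1, 0, 0, 0, 0, 0, 0, 1, 0, 0, 0, 0, 0, 0],
)

```text
time_s: 7.35
eef_pos: [0.4765, -0.0155, 0.1191]
orientation: [[0.001, -0.136, 0.991], [0.0, 0.991, 0.136], [-1.0, 0.0, 0.001]]
contact_force: [0.7, -0.1, -0.4]
finger_gap: 0.0006
```

```bash
python3 - <<'E'
from h import *
s=manip.get_state();print(s['time_s'],s['eef_pos'])
im=viewer.get_image('wrist');cv2.imwrite('pics/w3.png',im['color'])
im=viewer.get_image('top');cv2.imwrite('pics/t3.png',cv2.resize(im['color'][140:230,170:330],None,fx=5,fy=5))
E
```

```text
7.35 [ 0.47651688 -0.0154648   0.11910439]
```

View pics/w3.png

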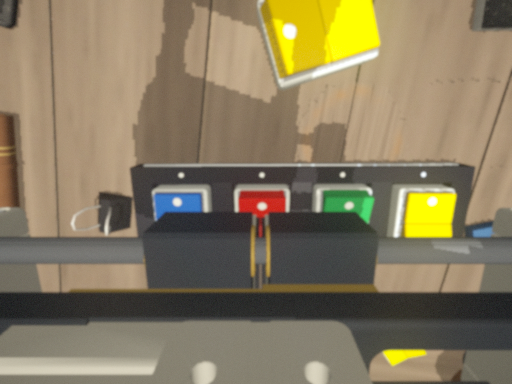

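View pics/t3.png

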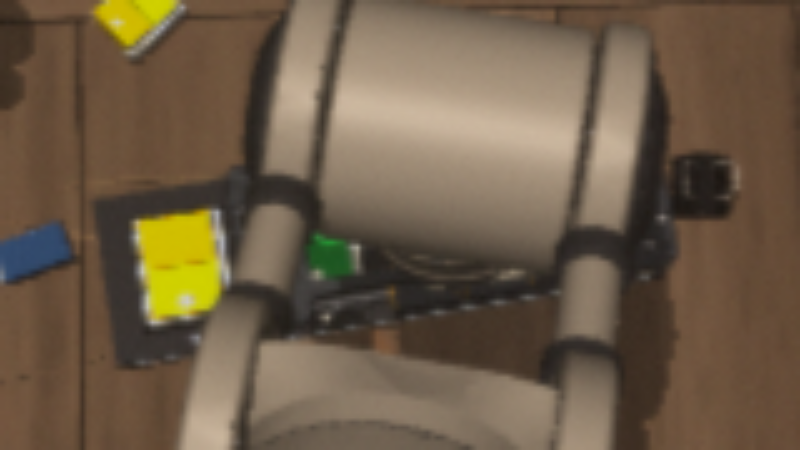

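Yellow is over too: its near half is now bright. The fingers are centred on red with its dot at (262,205), so I'll press red.

Request:
carry_out(
  increments=[1, -0.05, 0.05, -1.5, 0, 0, 0, 1, 0, 0, -1.5, 0, 0, 0, 1, 0, 0, -1.3, 0, 0, 0, 1, 0, 0, -0.6, 0, 0, 0, 1, 0, 0, -0.2, 0, 0, 0, 1, 0, 0, -0.2, 0, 0, 0, 1, 0, 0, -0.2, 0, 0, 0, 1, 0, 0, -0.2, 0, 0, 0, 1, 0, 0, -0.2, 0, 0, 0, 1, 0, 0, -0.2, 0, 0, 0, 1, 0, 0, -0.2, 0, 0, 0, 1, 0, 0, -0.1, 0, 0, 0],
)

```text
time_s: 8.45
eef_pos: [0.4753, -0.0141, 0.0558]
orientation: [[-0.0, -0.139, 0.99], [0.0, 0.99, 0.139], [-1.0, 0.0, -0.0]]
contact_force: [-8.2, -0.2, 23.8]
finger_gap: 0.0004
```

Request:
carry_out(
  increments=[1, 0, 0, -0.1, 0, 0, 0, 1, 0, 0, 0, 0, 0, 0, 1, 0, 0, 0, 0, 0, 0, 1, 0, 0, 0, 0, 0, 0],
)

```text
time_s: 8.78
eef_pos: [0.4753, -0.0141, 0.0558]
orientation: [[0.0, -0.139, 0.99], [-0.0, 0.99, 0.139], [-1.0, -0.0, 0.0]]
contact_force: [-8.1, 0.7, 23.0]
finger_gap: 0.0002
```

Request:
carry_out(
  increments=[1, 0, 0, 1, 0, 0, 0, 1, 0, 0, 2.5, 0, 0, 0, 1, 0, 0, 3, 0, 0, 0, 1, 0, 0, 3, 0, 0, 0, 1, 0, 0, 3, 0, 0, 0, 1, -1, 3, 1, 0, 0, 0, 1, -1, 3, 1, 0, 0, 0, 1, -1, 3, 1, 0, 0, 0, 1, -1, 3, 1, 0, 0, 0, 1, -1, 3, 0, 0, 0, 0, 1, -1, 3, 0, 0, 0, 0, 1, -1, 3, 0, 0, 0, 0],
)

```text
time_s: 9.78
eef_pos: [0.4054, 0.1974, 0.2195]
orientation: [[0.002, -0.138, 0.99], [0.001, 0.99, 0.138], [-1.0, 0.0, 0.002]]
contact_force: [0.6, 1.4, 0.3]
finger_gap: 0.0004
```

Request:
carry_out(
  increments=[1, -1, 3, 0, 0, 0, 0, 1, -1, 3, 0, 0, 0, 0, 1, -1, 3, 0, 0, 0, 0, 1, -1, 3, 0, 0, 0, 0, 1, 0, 0, 0, 0, 0, 0, 1, 0, 0, 0, 0, 0, 0, 1, 0, 0, 0, 0, 0, 0],
)

```text
time_s: 10.37
eef_pos: [0.3657, 0.3157, 0.219]
orientation: [[0.0, -0.139, 0.99], [-0.0, 0.99, 0.139], [-1.0, -0.0, 0.0]]
contact_force: [-0.3, -0.6, 0.3]
finger_gap: 0.0004
```

```bash
python3 - <<'E'
from h import *
s=manip.get_state();print(s['time_s'],s['eef_pos'],s['contact_force'])
im=viewer.get_image('top');cv2.imwrite('pics/t4.png',cv2.resize(im['color'][140:230,170:330],None,fx=5,fy=5))
im=viewer.get_image('side');cv2.imwrite('pics/s4.png',cv2.resize(im['color'][130:260,170:330],None,fx=4,fy=4))
E
```

```text
10.3667 [0.36573708 0.31574043 0.21900112] [-0.27980928 -0.57778331  0.27832333]
```

View pics/t4.png

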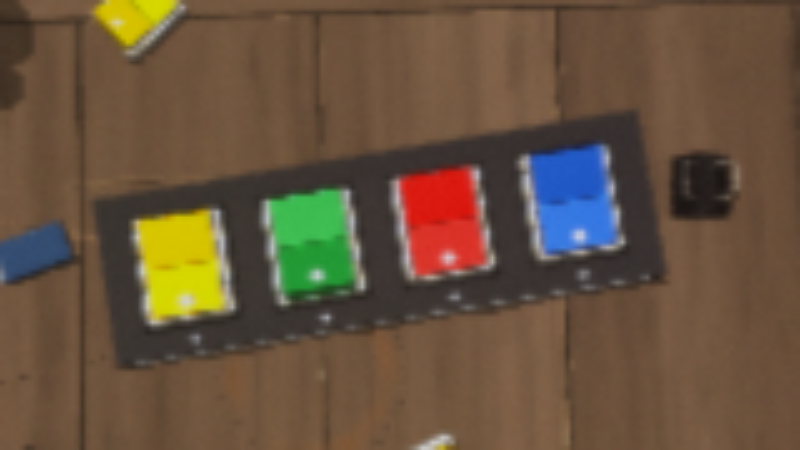

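View pics/s4.png

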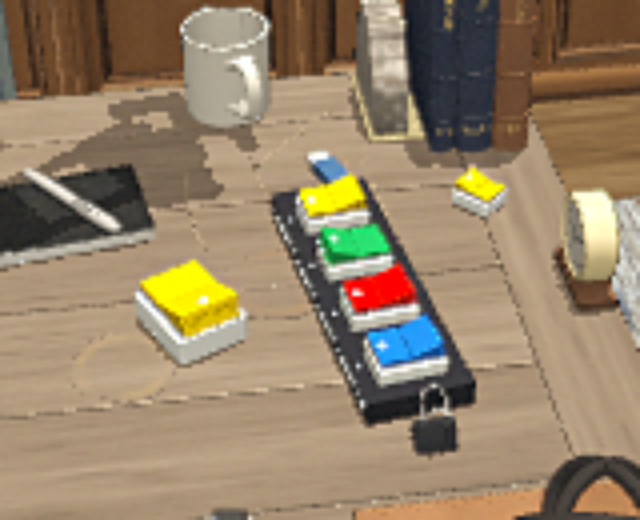

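Blue, yellow and red all show their near half level and bright, with the far half raised. Green still looks as it did at the start. The switches are seated and the arm is clear, so I'll hand the job in.

```bash
python3 -c "
from workcell import workorder
print(workorder.close_job())"
```

```text
the job is handed in; nothing more can be done
None
```

I pressed blue, then yellow, then red in the dock with the closed fingertips, left green on, and handed the job in at about 10.5 s of the 40 s allowed.

- **Presses:** each one met its firm stop at 21–24 N with the tip about 39 mm above the desk, which is the height given for a fully pressed half.
- **Final pictures:** from the top and side, the three rockers show off and green shows on. The switches are seated in their bays and nothing appears to have moved. The arm finished clear, about 0.2 m above the desk.
- **Limits of these checks:** none failed. The top and wrist cameras agreed to about 2 mm on blue, red and green; I did not cross-check yellow's position by calculation. I judged the tilts from shading, tip height and force, because the joint values could not be read directly.

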